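# Scan the stock label of the wide pantry bin

### The arm

A 6-joint arm with a two-finger parallel gripper is mounted at the origin on a cart in front of the work surface, level with it; the furniture and walls round the work are solid. World frame = base frame: x ahead of the robot, y to its left, z up, the work surface at z = 0. Lengths are in mm, angles in degrees, forces in N, time in s.
With the tool pointing down it reaches from about 250 to 775 mm from the base axis. Payload 4 kg.
Tool frame: the origin (TCP) lies between the finger pads; the fingertips stand robot.tip_reach ahead of it and the grasp point (between the pads) lies 11 mm behind it (robot.tip_reach is the distance from the TCP to the fingertips, in mm); z points along the fingers, y is the line along which they close (so a half turn about z gives the same grasp; the last joint's range is limited). The gripper opens to 94 mm and grips with 3 to 60 N. Pads are 16 mm wide; open, the fingers measure 119 mm over their backs; the gripper's body (75 mm by 177 mm) begins 78 mm behind the grasp point.
Start: joints at [-5.907, 4.996, 78.535, -0, 96.463, -5.907], TCP at [550.018, -0.006, 213.506] pointing down, gripper open.
Joint ranges: [-177.83, 177.83], [-43.37, 116.18], [15.69, 146.23], [-61.86, 241.86], [9.47, 152.12], [-147.06, 147.06]. Speed limits (degrees/s): [159.86, 159.86, 180, 180, 180, 180].

### API

Orientations are given as a 3x3 rotation matrix whose columns are the frame's x, y, z axes.
In Python, from cell import robot gives the robot as it stands.
- The arm moves only by the shell command python3 -m pendant 'ROWS' [FORCE]. ROWS is JSON, a list of rows, each a list of 5 numbers: the finger opening in mm, from 0 to 94, then the shift along the world's x, y, z in units of 1 m (1.0 is 1 m), then the turn about the world's z in units of 1.5 rad (1.0 is 1.5 rad). In form: [[gripper, dx, dy, dz, yaw], ...]. A call has 1 to 20 rows; each row is the pose to reach, as a shift and turn from the pose commanded when the call began; what a row does not reach only later rows make up. A row lasts 1/10 s, in which the tool goes at most 50 mm and 8.59 degrees, less where a joint would pass 70% of its speed; a pose out of reach is approached as far as the arm can. A call with a number of a shift or a turn outside -1 to 1 is refused whole. A call with a gripper value outside its range is refused whole. The fingers move at their own pace and stop on an object; FORCE is the grip in N (left out, the last holds). Time passes only in rows, so rows that repeat a pose let the fingers close. It gives the time, the measured TCP pose, the force, the opening and the grip force at its end, in the units of the state.
- robot.get_obs(): the state, without advancing time (a new reading comes with each control period).
- robot.capture(name): name is "scene" or "side" or "wrist"; returns (picture, depth): 400x640x3 uint8, red, green, blue; 400x640 float32, mm along the optical axis (not along the pixel's ray), 0 where there is no reading.
- robot.camera_info(name): a dict with "K" (3x3 intrinsics, pixels), "rvec" (rotation vector, rad) and "tvec" (3), from world to camera coordinates, as OpenCV has them. Camera axes: x right, y down, z forward; pixel columns grow to the right and rows downward; lengths in mm; the calibration is good to about 2 mm. A picture is of the moment at which its call begins: read the wrist's pose just before it. camera_info takes no time and is no camera call; for the wrist camera it gives the pose at the moment of the call.
- robot.hand_in(): hands the job in; it is judged then, once.
Trained networks look in the newest picture that a camera, given by its name, has taken for a name from the list of things; names that differ only in an ending like _2 or _b are one class to them, and where a whole thing is asked for, a point or a joint stands for the part that bears it (a point fixed in the world has none). Each returns a list of dicts, best first, with "confidence" (0 to 1); they miss things now and then, are a little off and sometimes report something else, mostly with a low value. They report only what shows in the picture. A call takes as long as a camera call. They do not tell look-alikes from the thing itself.
- robot.boxes_of(camera, target): "extent" ([centre column, centre row, width, height] in pixels, round what is visible of it).
- robot.pinpoint(camera, target): "at" ([column, row] in pixels: a listed point, or the origin of a listed thing).
The state is a dict: "time": time; "joints": joint angles; "joint_vel": joint speeds; "tau": joint torques, N m; "position": TCP position; "orientation": TCP orientation; "ft_force": force on the tool from outside, world axes, zero at the start; "torque": the same for the moment, N m; "finger_gap": finger opening in mm; "grasp_force": force on a finger pad.
Only numpy, scipy, OpenCV 4.12 (cv2) and the standard library are available. Lean on these libraries where they do the work, as an engineer would, in place of code of your own. Each camera call takes 0.05 s, during which the arm holds its last target. There are 200 camera calls.

### The job

Pick up the hand scanner from its charging pad and scan the bar label on the lid of the wide pantry bin, not the narrow one: hold the scanner's window square over the middle of the label, about a hand's breadth (9 cm) away and with the handle in line with the bars, still for two to three seconds, without touching the bins with it. Then lay the scanner flat and lengthways on its pad again, well in the middle, window down. Leave the bins and the things around where they are.

Things in the scene. Friction and masses are not known exactly. Their poses are not given: they have to be found in the camera images.
- scanner: grey hand scanner, 164 mm long. Handle (x -80 to +30 mm) 32 wide, 26 high (z 6 to 32); wider black head (x +30 to +82) 56 wide, 38 high, with the window in its underside. Origin: centre of its underside, below mid-handle and near the centre of mass, the place to grip; x points to the head, z up. 0.18 kg
- window (a point): centre of the scanner's window, on the underside of the head, 56 mm from the scanner's origin along its x; axes as the scanner's: it looks along -z
- pad: flat grey charging pad with a black rubber top, 230 mm long (x) by 110 mm wide (y), 8 mm thick, fixed on the worktop. Origin: centre of its underside; the scanner lies along its x
- wide_bin: wide white pantry bin with a wooden lid that slopes up at 0.49 rad (28 deg) from front to back, 130 mm deep, 150 mm wide; lid's top about 60 mm high in front, 100 mm in the middle, 138 mm at the back. Origin: centre of its underside; x points from the low front to the high back, z up. Stands loose, 0.95 kg
- narrow_bin: narrow white pantry bin with a wooden lid that slopes up at 0.49 rad (28 deg) from front to back, 130 mm deep, 100 mm wide; lid's top about 60 mm high in front, 100 mm in the middle, 138 mm at the back. Origin: centre of its underside; x points from the low front to the high back, z up. Stands loose, 0.95 kg
- wide_label: paper stock label 70 mm wide by 46 mm with a block of black bars, flat on the middle of the wide bin's sloping lid. Origin: the label's centre, 100 mm above the bin's foot. x points up the slope (the bars run along x), y across the slope, z straight out of the label. This is the one to scan
- narrow_label: paper stock label 70 mm wide by 46 mm with a block of black bars, flat on the middle of the narrow bin's sloping lid. Origin: the label's centre, 100 mm above the bin's foot. x points up the slope (the bars run along x), y across the slope, z straight out of the label. Not to be scanned
- pepper_mill: black pepper mill, 51 mm across, 177 mm tall, standing behind; origin: centre of its underside
- herb_jar: spice jar with a green cap, 45 mm across, 108 mm tall, standing behind; origin: centre of its underside
- kitchen_timer: red and white kitchen timer, 61 mm across, 46 mm tall; origin: centre of its underside
- matchbox: matchbox, 39 x 50 x 32 mm, at the right; origin: centre of its underside
Mind the look-alikes: they are no part of the job. Leave any white look-alike of the scanner alone.

How it is judged (in metres and radians):
On the way:
1. window 50 to 140 mm from the wide bin's label, aimed at its centre within 18 mm each way, square within 0.33 rad, handle along the bars within 0.4 rad, still (20 mm/s, 0.15 rad/s) for 1.5 s (x of wide_label in the frame of window between -0.018 and 0.018 m and y of wide_label in the frame of window between -0.018 and 0.018 m and z of wide_label in the frame of window between -0.14 and -0.05 m and angle between the z axis of scanner and the z axis of wide_label, either way round below 0.33 rad and angle between the x axis of scanner and the x axis of wide_label, either way round below 0.4 rad and linear speed of scanner below 0.02 m/s and angular speed of scanner below 0.15 rad/s), for 1.5 s.
At the end, for the whole second after the job is handed in: the scanner lies flat and at rest on the pad, window down, its origin within 30 mm of the pad's centre lengthways and 25 mm sideways, in line with the pad within 0.25 rad (either way round), released; both bins are within 20 mm of where they stood (x of scanner in the frame of pad between -0.03 and 0.03 m and y of scanner in the frame of pad between -0.025 and 0.025 m and z of scanner in the frame of pad between 0.004 and 0.014 m and angle between scanner's own z axis and vertical below 0.1 rad and angle between the x axis of scanner and the x axis of pad, either way round below 0.25 rad and linear speed of scanner below 0.01 m/s and distance of each of wide_bin, narrow_bin from where it was at the start of the episode below 0.02 m); the robot touches nothing.
It fails at once if the narrow bin's label is scanned: the scanner held still, aimed at it as above (x of narrow_label in the frame of window between -0.018 and 0.018 m and y of narrow_label in the frame of window between -0.018 and 0.018 m and z of narrow_label in the frame of window between -0.14 and -0.05 m and angle between the z axis of scanner and the z axis of narrow_label, either way round below 0.33 rad and angle between the x axis of scanner and the x axis of narrow_label, either way round below 0.4 rad and linear speed of scanner below 0.02 m/s and angular speed of scanner below 0.15 rad/s).
It fails at once if the scanner touches a bin (more than 0.5 N) (contact force between scanner and wide_bin above 0.5 N or contact force between scanner and narrow_bin above 0.5 N).
It fails at once if a bin is shifted by more than 20 mm, or another thing nearby by more than 30 mm (distance of any of wide_bin, narrow_bin from where it was at the start of the episode above 0.02 m or distance of any of pepper_mill, herb_jar, kitchen_timer, matchbox from where it was at the start of the episode above 0.03 m).
It also fails if it takes over 54 s, if anything falls off the work surface, if the arm or the gripper's body presses on something with over 40 N, if the wrist force passes 120 N, or if a joint passes its speed limit or range.

## Working session

There is one attempt and no reset: what is moved stays moved. The work goes in short steps, Python scripts to look and compute and a shell command to move; the robot and the scene stay as the last step left them, time stands still between calls to the robot, and variables do not carry over. Pictures are saved under pics/ and viewed, at most 10 in all, crops included, and the job is handed in when it is done.

```bash
mkdir -p pics; cat > h.py <<'E'
import numpy as np, cv2
from cell import robot
def cam(n):
    c=robot.camera_info(n); K=np.array(c["K"],float); R=cv2.Rodrigues(np.array(c["rvec"],float))[0]; return K,R,np.array(c["tvec"],float).ravel()
def cloud(n,d,c=None):
    K,R,t=c or cam(n); v,u=np.mgrid[0:400,0:640]
    p=np.stack([(u-K[0,2])/K[0,0]*d,(v-K[1,2])/K[1,1]*d,d],-1).astype(float)
    w=(p-t)@R; w[d==0]=np.nan; return w
E
python3 - <<'E'
from h import *
ims=[]
for n in("scene","side"):
    p,d=robot.capture(n); ims.append(p); np.savez(f"{n}0.npz",p=p,d=d); W=cloud(n,d)
    for t in("scanner","window","pad","wide_bin","narrow_bin","wide_label","narrow_label"):
        for r in robot.pinpoint(n,t)[:3]:
            u,v=np.round(r["at"]).astype(int); print(n,t,(u,v),round(r["confidence"],2),np.round(W[min(max(v,0),399),min(max(u,0),639)]))
    cv2.imwrite(f"pics/{n}0.png",p[...,::-1])
print(robot.tip_reach)
E
```

```text
scene scanner (np.int64(340), np.int64(253)) 0.98 [ 506. -234.   22.]
scene scanner (np.int64(252), np.int64(249)) 0.95 [334. -74.  20.]
scene window (np.int64(232), np.int64(255)) 0.95 [278. -68.  23.]
scene window (np.int64(357), np.int64(242)) 0.72 [ 559. -239.   36.]
scene pad (np.int64(340), np.int64(258)) 0.97 [ 503. -237.    9.]
scene pad (np.int64(270), np.int64(146)) 0.73 [631. 299.  95.]
scene wide_bin (np.int64(301), np.int64(200)) 0.75 [563.  22.  39.]
scene wide_bin (np.int64(382), np.int64(327)) 0.48 [ 416. -486.   20.]
scene narrow_bin (np.int64(269), np.int64(169)) 0.66 [589. 245.  43.]
scene narrow_bin (np.int64(299), np.int64(170)) 0.65 [601.  83. 103.]
scene wide_label (np.int64(301), np.int64(171)) 0.65 [605.  78. 100.]
scene narrow_label (np.int64(271), np.int64(146)) 0.66 [631. 292.  98.]
side scanner (np.int64(330), np.int64(235)) 0.58 [ 532. -233.   25.]
side scanner (np.int64(266), np.int64(224)) 0.57 [342. -54.  -2.]
side scanner (np.int64(380), np.int64(220)) 0.53 [ 731. -147.    8.]
side window (np.int64(250), np.int64(222)) 0.92 [288. -71.  21.]
side window (np.int64(341), np.int64(235)) 0.88 [ 564. -246.   28.]
side window (np.int64(328), np.int64(176)) 0.3 [599.  79. 102.]
side pad (np.int64(326), np.int64(243)) 0.8 [ 514. -253.   10.]
side wide_bin (np.int64(326), np.int64(199)) 0.83 [577.  22.  33.]
side narrow_bin (np.int64(322), np.int64(180)) 0.81 [574.  76.  89.]
side wide_label (np.int64(329), np.int64(176)) 0.51 [602.  75. 103.]
side narrow_label (np.int64(321), np.int64(157)) 0.46 [625. 330.  96.]
8.0
```

View pics/scene0.png

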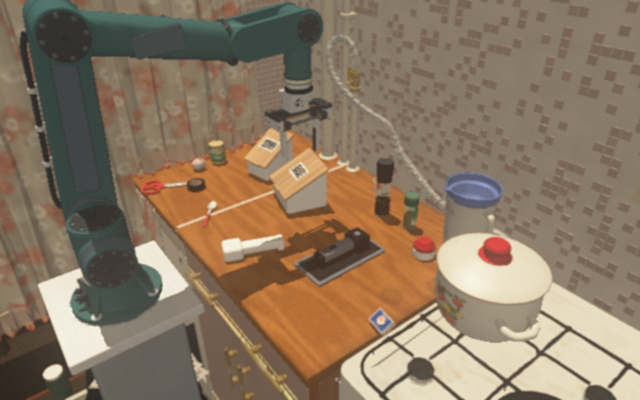

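View pics/side0.png

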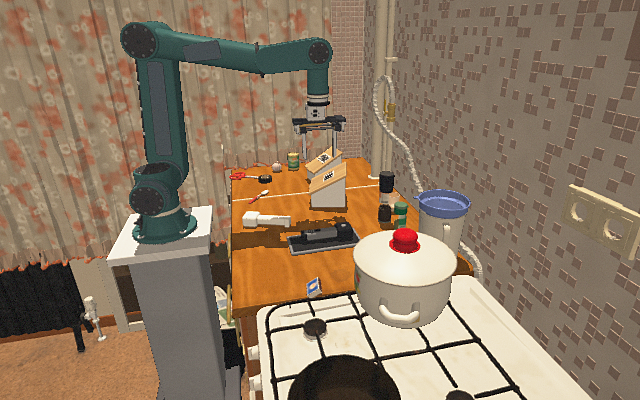

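The pictures show the grey scanner on its pad around (340,252) of the scene picture, with its head to the right. The white look-alike is at (250,247). The two bins have their labels at (300,171) and (271,146). I'll measure the lids, scanner and pad from depth to see which bin is the wide one.

```bash
python3 - <<'E'
from h import *
for n in("scene","side"):
    d=np.load(n+"0.npz")["d"]; W=cloud(n,d).reshape(-1,3); W=W[~np.isnan(W[:,0])]
    for c in((604,77),(630,295)):
        q=W[(np.hypot(W[:,0]-c[0],W[:,1]-c[1])<100)&(W[:,2]>50)&(W[:,2]<145)]
        s=q[np.linalg.norm(q-[*c,100],axis=1)<25]; m=s.mean(0)
        for _ in range(3):
            nrm=np.linalg.svd(s-s.mean(0))[2][2] if len(s)<5000 else 0; nrm*=np.sign(nrm[2]); m=s.mean(0)
            s=q[np.abs((q-m)@nrm)<4]
        yaw=np.arctan2(-nrm[1],-nrm[0]); x=np.array([-nrm[0],-nrm[1],0]);x/=np.linalg.norm(x);y=np.array([-x[1],x[0],0])
        a=s@x;b=s@y; A=np.percentile(a,[1,99]);B=np.percentile(b,[1,99])
        cc=x*A.mean()+y*B.mean(); 
        R=cv2.minAreaRect(np.c_[a,b].astype(np.float32))
        print(n,c,len(s),"slope",np.degrees(np.arccos(nrm[2])).round(1),"yaw",np.degrees(yaw).round(1),"depth,width",np.diff(A),np.diff(B),"ctr",cc.round(0),R)
    q=W[(abs(W[:,0]-506)<140)&(abs(W[:,1]+237)<110)]
    for lo,hi,nm in((4,12,"pad"),(16,36,"handle+"),(35,44,"head")):
        s=q[(q[:,2]>lo)&(q[:,2]<hi)][:,:2]
        s=s[np.hypot(*(s-[506,-237]).T)<130]
        print(n,nm,len(s),cv2.minAreaRect(s.astype(np.float32)), np.median(q[(q[:,2]>lo)&(q[:,2]<hi)][:,2]))
E
```

```text
scene (604, 77) 1424 slope 27.8 yaw -15.3 depth,width [138.0444365] [155.57191336] ctr [594.  86.   0.] ((549.0504150390625, 239.8623046875), (162.1775665283203, 145.43263244628906), 89.3690185546875)
scene (630, 295) 762 slope 28.4 yaw 10.0 depth,width [134.94123818] [109.14907649] ctr [622. 303.   0.] ((664.4186401367188, 190.25999450683594), (142.53961181640625, 118.0558090209961), 5.077107906341553)
scene pad 1453 ((510.57684326171875, -224.49072265625), (147.78121948242188, 241.82760620117188), 82.29901885986328) 7.307909549071548
scene handle+ 363 ((519.868408203125, -217.353759765625), (51.662967681884766, 166.02188110351562), 85.34329223632812) 27.434656715585284
scene head 456 ((517.5794677734375, -221.03936767578125), (163.68251037597656, 57.63312530517578), 1.5091099739074707) 39.28910033431703
side (604, 77) 536 slope 28.0 yaw -14.9 depth,width [138.3454154] [156.29534565] ctr [597.  85.   0.] ((552.8226928710938, 235.40451049804688), (161.58070373535156, 142.06504821777344), 89.45922088623047)
side (630, 295) 371 slope 28.1 yaw 12.0 depth,width [139.05870734] [109.44319958] ctr [625. 304.   0.] ((675.3394775390625, 165.93319702148438), (113.82770538330078, 142.3246307373047), 89.94865417480469)
side pad 875 ((508.130126953125, -228.96420288085938), (237.24017333984375, 111.92168426513672), 0.47078925371170044) 8.662673770219584
side handle+ 275 ((520.9529418945312, -235.54244995117188), (20.711641311645508, 162.7496795654297), 85.56787872314453) 26.50246722237678
side head 260 ((522.4087524414062, -217.89840698242188), (53.72425842285156, 162.29995727539062), 86.40643310546875) 40.1952224919071
```

```bash
python3 -m pendant '[[94,-0.02,-0.1,0.05,0],[94,-0.02,-0.22,0.05,0],[94,-0.02,-0.23,0.05,0],[94,-0.02,-0.23,0.05,0],[94,-0.02,-0.23,0.05,0],[94,-0.02,-0.23,0.05,0],[94,-0.02,-0.23,0.05,0]]'; cat > w.py <<'E'
import sys
from h import *
o=robot.get_obs(); c=cam("wrist"); p,d=robot.capture("wrist"); n=sys.argv[1]
np.savez(n+".npz",p=p,d=d,K=c[0],R=c[1],t=c[2]); cv2.imwrite(f"pics/{n}.png",p[...,::-1]); W=cloud("wrist",d,c)
print(np.round(o["time"],2),np.round(o["position"],1),np.round(o["orientation"],3).tolist(),"cam",(-c[1].T@c[2]).round())
for t in sys.argv[2:]:
    for r in robot.pinpoint("wrist",t)[:2]:
        u,v=np.clip(np.round(r["at"]).astype(int),0,[639,399]); print(t,u,v,round(r["confidence"],2),np.round(W[v,u],1))
E
python3 w.py w1 scanner window pad
```

```text
time: 1.5
position: [529.9, -230.6, 263.3]
orientation: [[0.002, 1.0, -0.0], [1.0, -0.002, 0.001], [0.001, -0.0, -1.0]]
ft_force: [0.6, 0.5, -0.5]
finger_gap: 94.5
grasp_force: 0.0
1.5 [ 529.9 -230.6  263.3] [[0.002, 1.0, -0.0], [1.0, -0.002, 0.001], [0.001, -0.0, -1.0]] cam [ 529. -164.  434.]
scanner 175 37 0.74 [358.7 -69.9  32.2]
window 131 19 0.87 [313.1 -52.2  36.5]
pad 310 170 0.83 [ 512.2 -223.3   39.3]
```

View pics/w1.png

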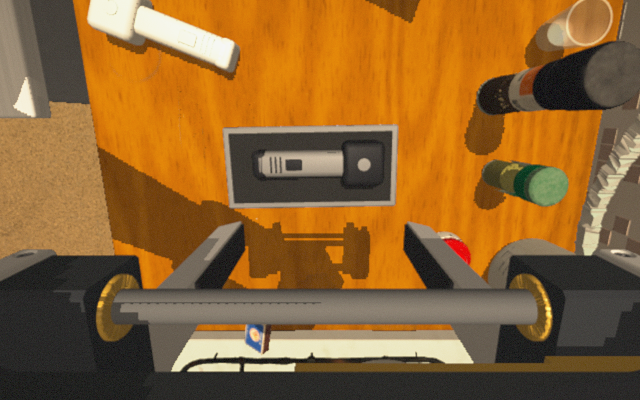

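The wrist picture shows the scanner at (250–383, 140–187) on its pad, which spans (223–397, 125–208). The head is to the right (+x). The tool closes along x, so it needs a quarter turn.

```bash
python3 - <<'E'
from h import *
z=np.load("w1.npz"); W=cloud("wrist",z["d"],(z["K"],z["R"],z["t"]))
C=W[115:218,215:405].reshape(-1,3)
print("table",np.nanmedian(W[215:218,230:390,2]))
for lo,hi,nm in((4.5,60,"pad"),(20,60,"scanner"),(41.5,60,"head")):
    s=C[(C[:,2]>lo)&(C[:,2]<hi)]; print(nm,len(s),cv2.minAreaRect(s[:,:2].astype(np.float32)),np.percentile(s[:,2],[5,50,95]).round(1), np.percentile(s,[1,99],axis=0).round(0).tolist())
print(robot.get_obs()["joints"])
E
python3 -m pendant '[[94,-0.02,0,-0.05,0.1],[94,-0.02,0,-0.05,0.2],[94,-0.02,0,-0.05,0.3],[94,-0.02,0,-0.05,0.4],[94,-0.02,0,-0.05,0.5],[94,-0.02,0,-0.05,0.6],[94,-0.02,0,-0.05,0.7],[94,-0.02,0,-0.05,0.8],[94,-0.02,0,-0.05,0.9],[94,-0.02,0,-0.05,1.0],[94,-0.02,0,-0.05,1.0]]'
```

```text
table -0.6739956890533966
pad 13823 ((511.6244201660156, -224.40892028808594), (229.61871337890625, 109.8066635131836), 0.8771819472312927) [ 6.3  8.1 45.3] [[400.0, -278.0, 5.0], [624.0, -171.0, 46.0]]
scanner 4242 ((521.2410888671875, -214.8074951171875), (55.846954345703125, 163.77792358398438), 89.94843292236328) [34.6 40.1 46.2] [[442.0, -240.0, 26.0], [601.0, -188.0, 47.0]]
head 1739 ((538.924560546875, -214.69821166992188), (125.3571548461914, 52.569610595703125), 0.549262285232544) [42.2 45.  46.7] [[487.0, -240.0, 42.0], [601.0, -189.0, 47.0]]
[-2.89568081e+01  8.30844434e+00  6.92692298e+01  1.99827840e-02
  1.02436827e+02 -2.90696626e+01]
time: 2.8
position: [510.3, -228.7, 213.6]
orientation: [[-0.998, 0.069, 0.0], [0.069, 0.998, 0.0], [-0.0, 0.0, -1.0]]
ft_force: [0.3, -0.8, 0.2]
finger_gap: 93.8
grasp_force: 0.0
```

```bash
python3 -m pendant '[[94,0.03,0.015,0,0.048],[94,0.06,0.015,-0.03,0.048],[94,0.06,0.015,-0.07,0.048],[94,0.06,0.015,-0.11,0.048],[94,0.06,0.015,-0.15,0.048],[94,0.06,0.015,-0.17,0.048],[94,0.06,0.015,-0.185,0.048],[94,0.06,0.015,-0.191,0.048],[94,0.06,0.015,-0.191,0.048],[94,0.06,0.015,-0.191,0.048]]'
python3 -m pendant '[[70,0,0,0,0],[60,0,0,0,0],[50,0,0,0,0],[50,0,0,0,0],[50,0,0,0,0],[50,0,0,0,0],[50,0,0,0,0],[50,0,0,0,0],[50,0,0,0,0],[50,0,0,0,0]]' 3
```

```text
time: 3.8
position: [571.2, -215.4, 24.3]
orientation: [[-1.0, -0.001, 0.003], [-0.001, 1.0, -0.001], [-0.003, -0.001, -1.0]]
ft_force: [-0.5, 0.1, 0.5]
finger_gap: 93.9
grasp_force: 0.0
time: 4.8
position: [570.1, -215.1, 22.6]
orientation: [[-1.0, -0.001, 0.0], [-0.001, 1.0, -0.0], [-0.0, -0.0, -1.0]]
ft_force: [-1.0, 0.1, 1.1]
finger_gap: 56.2
grasp_force: 3.0
```

```bash
python3 -m pendant '[[50,0,0,0.006,0],[50,-0.001,0,0.012,0],[50,-0.003,0,0.017,0],[50,-0.005,0,0.022,0],[50,-0.008,0,0.027,0],[50,-0.011,0,0.032,0],[50,-0.014,0,0.037,0],[50,-0.017,0,0.042,0],[50,-0.02,0,0.047,0],[50,-0.024,0,0.053,0],[50,-0.024,0,0.053,0],[50,-0.024,0,0.053,0],[50,-0.024,0,0.053,0]]' 3
cat > look.py <<'E'
import sys
from h import *
n=sys.argv[1]; o=[]
for c in("scene","side"):
    p,d=robot.capture(c); np.savez(f"{n}_{c}.npz",p=p,d=d); o.append(p[150:300,220:440])
cv2.imwrite(f"pics/{n}.png",cv2.resize(np.vstack(o),None,fx=2,fy=2)[...,::-1])
E
python3 look.py l1
```

```text
time: 6.1
position: [546.3, -215.1, 75.7]
orientation: [[-1.0, -0.001, 0.001], [-0.001, 1.0, -0.0], [-0.001, -0.0, -1.0]]
ft_force: [1.2, 0.6, -0.3]
finger_gap: 55.9
grasp_force: 3.0
```

View pics/l1.png

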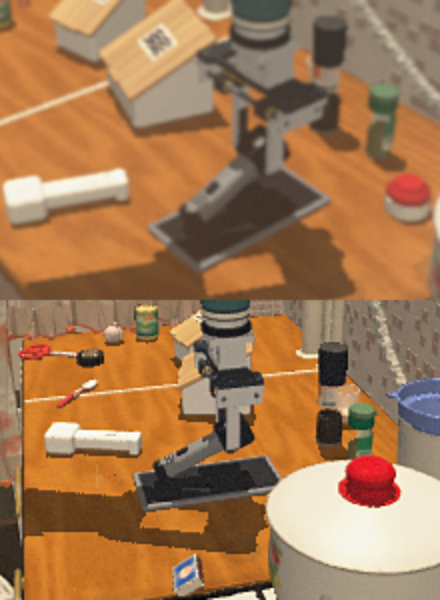

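The scanner has pitched about 28°, with its tail on the pad. I'll tighten the grip, lift, and measure the tilt.

```bash
python3 -m pendant '[[50,0,0,0,0],[50,0,0,0,0],[50,0,0,0,0],[50,0,0,0.01,0],[50,0,0,0.03,0],[50,0,0,0.06,0],[50,0,0,0.09,0],[50,0,0,0.12,0],[50,0,0,0.14,0],[50,0,0,0.15,0],[50,0,0,0.15,0],[50,0,0,0.15,0]]' 40
cat > tilt.py <<'E'
from h import *
o=robot.get_obs(); T=np.array(o["position"]); R=np.array(o["orientation"]); f=-R[:,0]; f/=np.linalg.norm(f) # scanner heading (horizontal)
y=R[:,1]
print("T",T.round(1))
for n in("scene","side"):
    p,d=robot.capture(n); W=cloud(n,d).reshape(-1,3); W=W[~np.isnan(W[:,0])]
    D=W-T; a=D@f; b=D@y; z=D[:,2]
    m=(abs(b)<26)&(a<-28)&(a>-150)&(z<60)&(z>-110); s=np.c_[a,b,z][m]
    # top surface of handle: RANSAC plane with normal near (-.47,0,.88)
    rng=np.random.default_rng(0); best=(0,)
    for _ in range(800):
        q=s[rng.choice(len(s),3,replace=False)]; nr=np.cross(q[1]-q[0],q[2]-q[0]); l=np.linalg.norm(nr)
        if l<1: continue
        nr/=l; nr*=np.sign(nr[2])
        if nr[2]<.7 or abs(nr[1])>.2: continue
        k=np.abs((s-q[0])@nr)<2; 
        if k.sum()>best[0]: best=(k.sum(),k)
    q=s[best[1]]; nr=np.linalg.svd(q-q.mean(0))[2][2]; nr*=np.sign(nr[2])
    th=np.arctan2(-nr[0],nr[2]); ex=np.array([np.cos(th),0,np.sin(th)]); ez=np.array([-np.sin(th),0,np.cos(th)])
    print(n,len(s),best[0],"pitch",np.degrees(th).round(1),"roll n_y",nr[1].round(3),"handle top off (ez)",(q@ez).mean().round(1),"ex range",np.percentile(s@ex,[0,1,99]).round(1),"b",np.percentile(s[:,1],[1,50,99]).round(1))
E
python3 tilt.py
```

```text
time: 7.4
position: [545.5, -214.8, 224.3]
orientation: [[-1.0, -0.001, -0.002], [-0.001, 1.0, 0.001], [0.002, 0.001, -1.0]]
ft_force: [-0.6, -0.2, -2.7]
finger_gap: 55.6
grasp_force: 40.0
T [ 545.5 -214.8  224.3]
scene 634 279 pitch 24.1 roll n_y -0.06 handle top off (ez) 13.6 ex range [-128.7 -128.2  -26.8] b [-19.4 -11.8  12.4]
side 359 121 pitch 23.5 roll n_y -0.085 handle top off (ez) 12.1 ex range [-125.3 -124.3  -26.7] b [-19.5 -14.4   9.8]
```

```bash
python3 - <<'E'
from h import *
for n in("scene","side"):
    z=np.load(n+"0.npz"); p=z["p"]; W=cloud(n,z["d"]); hsv=cv2.cvtColor(p,cv2.COLOR_RGB2HSV)
    m=(np.hypot(W[...,0]-602,W[...,1]-80)<60)&(W[...,2]>75)&(W[...,2]<125)&(hsv[...,1]<60)
    k,l,s,c=cv2.connectedComponentsWithStats(cv2.morphologyEx(m.astype(np.uint8),cv2.MORPH_CLOSE,np.ones((3,3))))
    i=1+np.argmin(np.hypot(*(np.nan_to_num(c[1:],nan=9e9)-((300,171) if n=="scene" else (328,176))).T)); 
    q=W[(l==i)]; print(n,s[i],c[i],np.nanmean(q,0).round(1),np.nanmin(q,0).round(),np.nanmax(q,0).round())
    r=cv2.minAreaRect(q[:,:2].astype(np.float32)); print(r)
E
```

```text
scene [290 163  18  16 135] [298.25185185 170.62962963] [599.6  85.8 100.2] [576.  52.  88.] [626. 123. 112.]
((600.1714477539062, 88.12936401367188), (63.06218338012695, 37.925880432128906), 73.04199981689453)
side [323 171  11  10  55] [328.23636364 175.56363636] [601.1  84.1 101.8] [577.  52.  91.] [625. 122. 112.]
((600.689697265625, 86.405029296875), (66.22762298583984, 38.86952590942383), 76.2491226196289)
```

```bash
python3 -m pendant '[[50,0,0.01,0,0],[50,0,0.03,0,-0.02],[50,0,0.06,0,-0.04],[50,0,0.09,0,-0.06],[50,0,0.12,0,-0.08],[50,0,0.15,0,-0.1],[50,0,0.18,0,-0.12],[50,0,0.21,0,-0.14],[50,0,0.24,0,-0.16],[50,0,0.27,0,-0.175],[50,0.001,0.295,-0.01,-0.175],[50,0.002,0.31,-0.02,-0.175],[50,0.002,0.315,-0.027,-0.175],[50,0.002,0.315,-0.029,-0.175],[50,0.002,0.315,-0.029,-0.175],[50,0.002,0.315,-0.029,-0.175],[50,0.002,0.315,-0.029,-0.175]]' 40; python3 tilt.py; python3 w.py w2 window wide_label scanner; python3 look.py l2
```

```text
time: 9.2
position: [548.4, 99.1, 197.2]
orientation: [[-0.966, 0.26, 0.001], [0.26, 0.966, -0.0], [-0.001, 0.0, -1.0]]
ft_force: [0.4, -0.9, -1.9]
finger_gap: 56.2
grasp_force: 40.0
T [548.4  99.1 197.2]
scene 401 147 pitch 24.1 roll n_y -0.121 handle top off (ez) 12.6 ex range [-127.5 -126.4  -27. ] b [-22.5 -14.3  10.8]
side 204 56 pitch 24.1 roll n_y -0.057 handle top off (ez) 14.2 ex range [-125.9 -123.7  -28.9] b [-21.3 -14.3   8.7]
9.3 [548.3  99.3 197.1] [[-0.966, 0.259, 0.001], [0.259, 0.966, 0.0], [-0.001, 0.0, -1.0]] cam [483. 117. 368.]
scanner 326 174 0.8 [510.9 110.7 195.3]
```

View pics/l2.png

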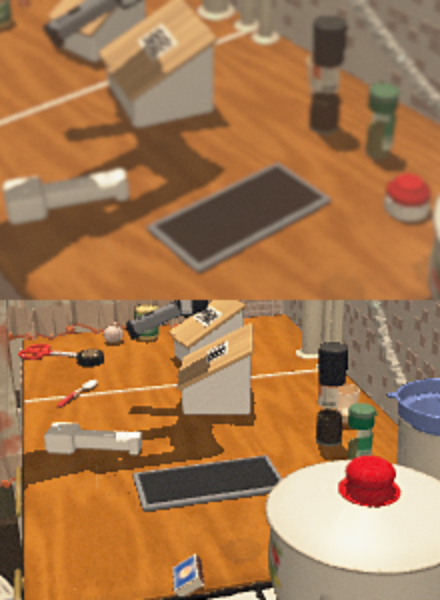

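View pics/w2.png

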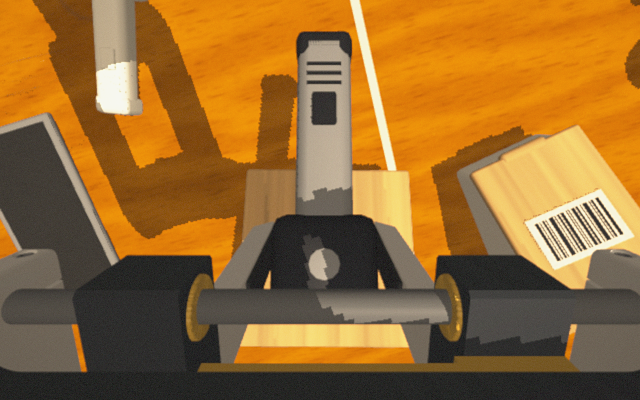

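Side and scene pictures show the scanner over the wide bin's lid, with the labels at about (158,40) and (215,352) of the crop. In the wrist picture, handle and bin share the centre line at about columns 325 and 328. I'll check the aim numerically from the wrist depth.

```bash
python3 - <<'E'
from h import *
z=np.load("w2.npz"); W=cloud("wrist",z["d"],(z["K"],z["R"],z["t"])); T=np.array([548.3,99.3,197.1]); f=np.array([.966,-.259,0]); y=np.array([.259,.966,0])
def loc(q): D=q-T; return np.c_[D@f,D@y,D[:,2]]
q=loc(W[40:195,285:365].reshape(-1,3)); q=q[q[:,2]>-70]
k=abs(q[:,1])<10; c=np.polyfit(q[k,0],q[k,2],1); print("handle pitch",np.degrees(np.arctan(c[0])),"b range",np.percentile(q[:,1],[1,50,99]),"tail a min",q[:,0].min(), "resid",np.std(q[k,2]-np.polyval(c,q[k,0])))
A=np.c_[q[k],np.ones(k.sum())]; co=np.linalg.lstsq(A[:,[0,1,3]],q[k,2],rcond=None)[0]; print(co)
b=[np.median(q[(q[:,0]>u)&(q[:,0]<u+15),1]) for u in(-110,-90,-70,-50)]; print("centreline b",np.round(b,1))
th=np.arctan(c[0]); ex=np.array([np.cos(th),0,np.sin(th)]); ez=np.array([-np.sin(th),0,np.cos(th)])
tail=np.percentile(q@ex,0.5); top=np.median(q[k]@ez); win=(tail+136)*ex+(top-32)*ez; print("tail,top",tail,top,"win local",win)
w=T+win[0]*f+win[1]*y+[0,0,win[2]]
L=np.array([600,85.5,100.5]); D=L-w; ez3=ez[0]*f+[0,0,ez[2]]; ex3=ex[0]*f+[0,0,ex[2]]
print("window",w,"label in window",D@ex3,D@y,D@ez3)
l=W[172:215,235:425].reshape(-1,3); l=l[(l[:,2]>50)&(l[:,2]<140)]; l=loc(l); print("lid b range",np.percentile(l[:,1],[1,99]), "width")
E
```

```text
handle pitch 23.85346230022057 b range [-15.77232525  -0.24532303  15.65394333] tail a min -114.68896432678187 resid 0.9819623643862149
[ 4.42168593e-01 -1.19025109e-03  1.53171665e+01]
centreline b [-0.2 -0.3 -0.3 -0.3]
tail,top -118.28450792439828 13.882710583261243 win local [23.52889425  0.         -9.40563505]
window [571.02891184  93.20601639 187.69436495] label in window -7.840347385462664 0.05950000000001765 -91.87111799636568
lid b range [-74.16329304  80.57144364] width
```

```bash
R='x'; python3 -m pendant '[[50,-0.005,0.003,0,0],[50,-0.005,0.003,0,0],[50,-0.005,0.003,0,0],[50,-0.005,0.003,0,0],[50,-0.005,0.003,0,0],[50,-0.005,0.003,0,0],[50,-0.005,0.003,0,0],[50,-0.005,0.003,0,0],[50,-0.005,0.003,0,0],[50,-0.005,0.003,0,0],[50,-0.005,0.003,0,0],[50,-0.005,0.003,0,0],[50,-0.005,0.003,0,0],[50,-0.005,0.003,0,0],[50,-0.005,0.003,0,0],[50,-0.005,0.003,0,0],[50,-0.005,0.003,0,0],[50,-0.005,0.003,0,0],[50,-0.005,0.003,0,0],[50,-0.005,0.003,0,0]]' 40
python3 -m pendant '[[50,0,0,0,0],[50,0,0,0,0],[50,0,0,0,0],[50,0,0,0,0],[50,0,0,0,0],[50,0,0,0,0],[50,0,0,0,0],[50,0,0,0,0]]'
```

```text
time: 11.6
position: [543.0, 103.0, 196.5]
orientation: [[-0.966, 0.258, 0.0], [0.258, 0.966, 0.0], [0.0, 0.0, -1.0]]
ft_force: [-0.2, -0.7, -1.4]
finger_gap: 56.1
grasp_force: 40.0
time: 12.4
position: [543.0, 103.0, 196.5]
orientation: [[-0.966, 0.258, -0.0], [0.258, 0.966, 0.0], [0.0, 0.0, -1.0]]
ft_force: [0.4, -0.1, -1.1]
finger_gap: 55.7
grasp_force: 40.0
```

```bash
python3 -m pendant '[[50,0,0,0.01,0],[50,0,-0.01,0.03,0],[50,-0.001,-0.03,0.03,0.02],[50,-0.001,-0.06,0.03,0.04],[50,-0.002,-0.09,0.03,0.06],[50,-0.002,-0.12,0.03,0.08],[50,-0.003,-0.15,0.03,0.1],[50,-0.003,-0.18,0.03,0.12],[50,-0.004,-0.21,0.03,0.14],[50,-0.004,-0.24,0.03,0.16],[50,-0.005,-0.27,0.03,0.177],[50,-0.005,-0.3,0.02,0.177],[50,-0.0055,-0.32,0,0.177],[50,-0.0055,-0.327,-0.03,0.177],[50,-0.0055,-0.327,-0.06,0.177],[50,-0.0055,-0.327,-0.085,0.177],[50,-0.0055,-0.327,-0.1,0.177],[50,-0.0055,-0.327,-0.108,0.177],[50,-0.0055,-0.327,-0.11,0.177],[50,-0.0055,-0.327,-0.11,0.177]]'
```

```text
time: 14.4
position: [538.2, -224.2, 87.6]
orientation: [[-1.0, -0.004, 0.002], [-0.004, 1.0, -0.001], [-0.002, -0.001, -1.0]]
ft_force: [-0.5, 0.6, -1.3]
finger_gap: 55.7
grasp_force: 40.0
```

```bash
python3 -m pendant '[[50,0,0,-0.004,0],[50,0,0,-0.008,0],[50,0,0,-0.008,0]]' 40; python3 -m pendant '[[50,0,0,0,0],[50,0,0,0,0],[50,0,0,-0.003,0],[50,0.002,0,-0.007,0],[50,0.005,0,-0.012,0],[50,0.008,0,-0.017,0],[50,0.011,0,-0.022,0],[50,0.014,0,-0.027,0],[50,0.017,0,-0.032,0],[50,0.019,0,-0.037,0],[50,0.021,0,-0.042,0],[50,0.023,0,-0.047,0],[50,0.024,0,-0.051,0],[50,0.024,0,-0.055,0],[50,0.024,0,-0.057,0],[50,0.024,0,-0.057,0],[50,0.024,0,-0.057,0],[50,0.024,0,-0.057,0]]' 3; python3 look.py l3
```

```text
time: 14.7
position: [537.4, -223.9, 78.3]
orientation: [[-1.0, -0.004, -0.0], [-0.004, 1.0, 0.0], [0.0, 0.0, -1.0]]
ft_force: [0.2, -0.9, -0.5]
finger_gap: 56.0
grasp_force: 40.0
time: 16.5
position: [562.3, -223.9, 22.1]
orientation: [[-1.0, -0.004, 0.002], [-0.004, 1.0, -0.0], [-0.002, -0.0, -1.0]]
ft_force: [1.1, 1.2, 3.1]
finger_gap: 56.0
grasp_force: 3.0
```

View pics/l3.png

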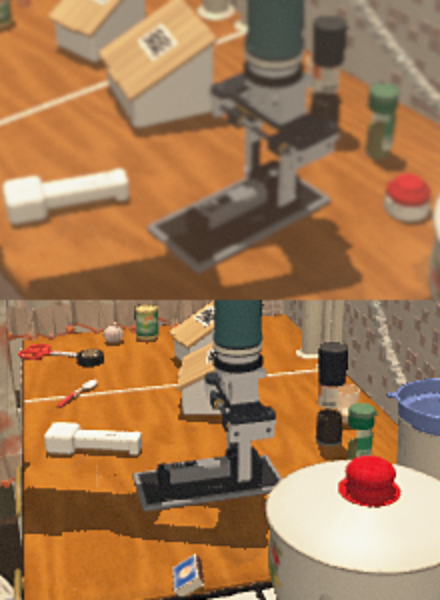

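The scanner lies flat on the pad, spanning about (165–245, 460–485) in the lower crop. Next I'll release it, rise, and check its position.

```bash
python3 -m pendant '[[94,0,0,0,0],[94,0,0,0,0],[94,0,0,0,0],[94,0,0,0,0],[94,0,0,0,0],[94,0,0,0,0],[94,0,0,0.02,0],[94,0,0,0.05,0],[94,0,0,0.1,0],[94,0,0,0.15,0],[94,0,0,0.2,0],[94,0,0,0.24,0],[94,0,0,0.24,0],[94,0,0,0.24,0]]'; python3 w.py w3 pad
python3 - <<'E'
from h import *
z=np.load("w3.npz"); W=cloud("wrist",z["d"],(z["K"],z["R"],z["t"])).reshape(-1,3)
C=W[(abs(W[:,0]-512)<130)&(abs(W[:,1]+224)<75)]
for lo,hi,nm in((4.5,60,"pad"),(20,60,"scanner"),(37,42,"handle top"),(44,60,"head top")):
    s=C[(C[:,2]>lo)&(C[:,2]<hi)]; print(nm,len(s),cv2.minAreaRect(s[:,:2].astype(np.float32)),np.percentile(s[:,2],[5,50,95]).round(1))
E
```

```text
time: 18.0
position: [561.9, -224.2, 262.9]
orientation: [[-1.0, -0.004, 0.003], [-0.004, 1.0, -0.001], [-0.003, -0.001, -1.0]]
ft_force: [-0.2, -0.1, -0.4]
finger_gap: 94.1
grasp_force: 0.0
18.0 [ 561.9 -224.2  262.9] [[-1.0, -0.004, 0.003], [-0.004, 1.0, -0.001], [-0.003, -0.001, -1.0]] cam [ 494. -224.  433.]
pad 323 136 0.78 [ 513.8 -225.4   39.9]
pad 15019 ((511.6337890625, -225.33555603027344), (229.85084533691406, 109.86640930175781), 0.8315731883049011) [ 6.3  8.1 45.1]
scanner 4387 ((513.516357421875, -223.83457946777344), (55.687198638916016, 163.49542236328125), 89.93592834472656) [35.8 40.  46.2]
handle top 2395 ((514.2897338867188, -223.83544921875), (55.687198638916016, 161.9486083984375), 89.93592834472656) [37.5 39.2 41.3]
head top 1251 ((541.9409790039062, -224.12728881835938), (100.61444091796875, 51.28832244873047), 0.32114917039871216) [44.2 45.4 46.8]
```

View pics/w3.png

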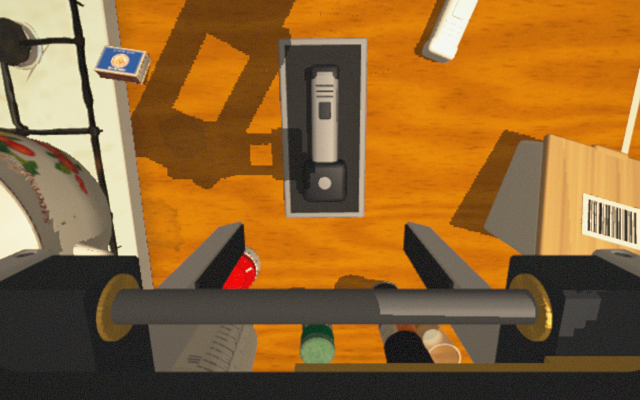

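The scanner lies centred on the pad at (305–347, 65–202). It is within 2 mm of the pad's centre, flat and aligned, and the gripper is clear of it.

```bash
python3 -c "
from cell import robot
print(robot.hand_in())"
```

```text
the job is handed in; nothing more can be done
None
```

I scanned the wide bin's label (held still about 2.8 s at roughly 92 mm) and laid the scanner back flat on its pad, within 2 mm of the centre. The job is handed in, but the hand-in gave no verdict, so these are my own measurements.

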